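Hang the brush holder on its rail and stand the bottle brush in it

TASK

Hang the steel brush holder, which has a slanted front lip to hold it by, by its back hook over the top rail of the steel rack, between the posts; ease it down until it leans on the lower bar before letting go, so that it neither bangs nor swings. Once it hangs there freely, move the bottle brush from the clear acrylic box into the hung holder, handle up. Do not tip the holder over and leave the other things on the dresser where they are.

Things in the scene. Friction and masses are not known exactly. Their poses are not given: they have to be found in the camera images.
- holder: Loose open stainless steel tub, 260-440 g, 80 mm deep (own x), 110 wide (own y), walls 75 high and 3 thick, floor 4 mm; starts standing on the dresser. Origin: centre of its underside; x from front lip to back hook, z up. Once hung, being front-heavy, it swings bottom-backward until its back face (x = 40 mm) meets the rack's lower bar; it rests with its top leaning 6 degrees to its front.
- hook (a point): Middle of the roof of the holder's hook slot, own (52, 16, 130) mm. The back wall rises as a plate, off-centre (own y -16 to +48 mm), to 133 mm; a 3 mm top runs backward and a rear flange turns down to 105 mm. Slot open downward, between own x = 40 and 64 mm, 64 mm long along y. When hung, the flange is drawn to the far side of the rail, so the rail's axis lies at about own x = 59 mm.
- lip (a point): Good grip point: centre of the holder's slanted front lip, own (-52.9, 0, 102.8) mm, 34 mm up its slope, 18 below its top edge. Lip: flat, 8 mm thick, 90 mm wide (own y), starts on the front wall's top at (-38.5, 0, 72), rises 52 mm along (-0.423, 0, 0.906), i.e. leans 25 degrees outward. Pinch it across its thickness, fingers pointing down along the slope.
- rack: Fixed steel rack. Origin on the dresser below the rail's middle; x points away from the side to hang on, y along the rail; foot plate 10 mm thick, x -35 to +95, y -125 to +125 mm. Lower bar: flat, height 78 to 92 mm, front face at x = -8 mm. Two 12 mm posts at y = -115 and +115. The holder hangs with its x along the rack's x, its underside about 65 mm above the dresser.
- rail_mid (a point): Middle of the rack's top rail, on its axis, height 190 mm: a round bar 10 mm in diameter along the rack's y, between the posts (18 mm balls at its ends).
- brush: Loose bottle brush, 152 mm tall, about 90 g, standing on its head: head a cylinder 43 mm in diameter with a flat foot, up to height 76 mm (narrower from 66 mm), then a round white handle 18 mm in diameter from 76 to 152 mm. Origin: centre of its foot; z up along the handle.
- acrylic_box: Fixed clear open box 64 by 64 mm, 55 mm high, walls and floor 4 mm, in which the brush starts. Origin: centre of its underside.
- soap_dish: Bystander: white ceramic soap dish 95 by 140 mm, with three pacifiers in it (one piece with it), about 30 mm high. Origin: centre of its underside.
- cream_jar: Bystander: jar 52 mm across, 50 mm high. Origin: centre of its underside.
- baby_bottle: Bystander: baby bottle 58 mm across, 150 mm high. Origin: centre of its underside.
- lotion: Bystander: lotion bottle 56 mm across, 125 mm high. Origin: centre of its underside.
- cup: Bystander: white cup 72 mm across, 60 mm high. Origin: centre of its underside.
- rattle: Bystander: wooden rattle 144 mm long (own y), lying, 26 mm high. Origin: centre of its underside.
- com (a point): The holder's centre of mass, own (-4, 2, 54) mm: well in front of the hook slot.
Not all that is in view belongs to the job. What is shaped like the brush but black or brown is not meant. What is shaped like the holder but brown is not meant.

How it is judged:
On the way, in this order (a step that is already met when the one before it is completed fails the run):
1. the holder hangs on the rail, leaning on the lower bar, let go and at rest (x of hook in the frame of rail_mid between -0.014 and 0.014 m and y of hook in the frame of rail_mid between -0.085 and 0.085 m and z of hook in the frame of rail_mid between 0 and 0.013 m and angle between holder's own z axis and vertical below 0.25 rad and linear speed of holder below 0.03 m/s and contact force between holder and rack above 1 N and contact force between the fingers and holder below 0.05 N), for 0.3 s.
2. the brush stands in the hung holder (x of hook in the frame of rail_mid between -0.014 and 0.014 m and y of hook in the frame of rail_mid between -0.085 and 0.085 m and z of hook in the frame of rail_mid between 0 and 0.013 m and angle between holder's own z axis and vertical below 0.25 rad and linear speed of holder below 0.03 m/s and contact force between holder and rack above 1 N and x of brush in the frame of holder between -0.037 and 0.037 m and y of brush in the frame of holder between -0.052 and 0.052 m and z of brush in the frame of holder between -0.003 and 0.03 m and angle between brush's own z axis and vertical below 0.75 rad and contact force between the fingers and brush below 0.05 N), for 0.2 s.
At the end, for the whole second after the job is handed in: Holder hung by its hook on the top rail between the posts (slot roof 0-13 mm above the rail axis, within 14 mm horizontally), under 14 degrees from level, at rest; brush standing or leaning in the tub, handle up (under 43 degrees), foot under 30 mm above its underside, at rest; both let go (all of step 2 and linear speed of brush below 0.03 m/s); the robot touches nothing.
It fails at once if the holder tipped by more than 40 degrees (angle between holder's own z axis and vertical above 0.7 rad).
It fails at once if the holder banged against the rack (over 40 N) (contact force between holder and rack above 40 N).
It fails at once if the holder let swing on the rack (over 1.5 rad/s) (contact force between holder and rack above 0.3 N and angular speed of holder above 1.5 rad/s).
It fails at once if the holder dropped onto the rack (moving over 0.15 m/s while touching it) (contact force between holder and rack above 0.3 N and linear speed of holder above 0.15 m/s).
It fails at once if a bystander pushed more than 30 mm or knocked over (distance of any of soap_dish, cream_jar, baby_bottle, lotion, cup, rattle from where it was at the start of the episode above 0.03 m or angle between any of cream_jar, baby_bottle, lotion, cup's own z axis and vertical above 0.6 rad).
It also fails if it takes over 72 s, if anything falls off the work surface, if the arm or the gripper's body presses on something with over 40 N, if the wrist force passes 120 N, or if a joint passes its speed limit or range.

ROBOT

A 6-joint arm with a two-finger parallel gripper is mounted at the origin on the work surface. World frame = base frame: x ahead of the robot, y to its left, z up, the work surface at z = 0. Lengths are in m, angles in rad, forces in N, time in s.
With the tool pointing down it reaches from about 0.275 to 0.725 m from the base axis. Payload 15.9 kg.
Tool frame: the origin (TCP) lies at the very end of the fingers, on their centre line; the grasp point (between the pads) lies 19 mm behind it; y points along the fingers, z is the direction in which the jaws open and shut, and the axes are right-handed (so a half turn about y gives the same grasp; the last joint's range is limited). The gripper opens to 85 mm and grips with 20 to 120 N. Pads are 22 mm wide; open, the fingers measure 114 mm over their backs; the gripper's body (76 mm by 85 mm) begins 54 mm behind the grasp point. The pads swing forward as they close: fully open they stand 13 mm farther back than shut.
Start: joints at [-1.135, 0.213, -0.034, 1.323, 0, 1.571], TCP at [0.211, -0.453, 0.231] pointing down, gripper open.
Joint ranges: [-2.98, 2.98], [-0.74, 1.72], [-1.14, 1.35], [-2.1, 2.04], [-1.57, 1.44], [-3.14, 3.14]. Speed limits (rad/s): [1.89, 1.89, 2.39, 2.57, 3.14, 3.14].

INTERFACE

Orientations are given as a 3x3 rotation matrix whose columns are the frame's x, y, z axes.
In Python, from plant import move_to, move_straight, move_joints, gripper_to, pause, inverse_kinematics, read_camera, PlanningError, finish_job, read_clock, read_joint_pos, read_qd, read_effort, read_tool_pos, read_tcp_rot, read_ft_force, read_ft_torque, read_opening gives the robot as it stands. Calls block until the motion is done:
- move_to(position, orientation): joint-space move of the TCP to a pose.
- move_straight(position, rot=None, vel=0.15): straight line of the TCP; rot=None keeps the orientation; vel is the mean speed in m/s.
- move_joints(angles): joint-space move.
- gripper_to(opening, grasp_force=None): finger opening in m; grasp_force is the grip in N (None keeps the last); returns when the fingers have stopped.
- pause(seconds).
- inverse_kinematics(position, orientation): joint angles nearest the present ones, or None.
- read_camera(name): name is "scene" or "side" or "wrist"; returns a dict with "img" (420x560x3 uint8, red, green, blue), "fx", "fy", "cx", "cy" (pixels), "distortion" ([k1, k2, p1, p2, k3] as OpenCV has them; the pictures are not rectified), "R" (3x3) and "t" (3): a world point X has camera coordinates R X + t. Camera axes: x right, y down, z forward; pixel columns grow to the right and rows downward; lengths in m; the calibration is good to about 2 mm. A picture is of the moment at which its call begins. There is no depth.
A pose or a line that the arm cannot do raises PlanningError and nothing moves.
- finish_job(): hands the job in, once; it reports no verdict.
Readings, each from a call of its own:
- read_clock(): time.
- read_joint_pos(): joint angles.
- read_qd(): joint speeds.
- read_effort(): joint torques, N m.
- read_tool_pos(): TCP position.
- read_tcp_rot(): TCP orientation.
- read_ft_force(): force on the tool from outside, world axes, zero at the start.
- read_ft_torque(): the same for the moment, N m.
- read_opening(): finger opening in m.
Only numpy, scipy, OpenCV 4.12 (cv2) and the standard library are available. Lean on these libraries where they do the work, as an engineer would, in place of code of your own. Each camera call takes 0.05 s, during which the arm holds its last target.

## Working session

There is one attempt and no reset: what is moved stays moved. The work goes in short steps, each a Python script; the robot and the scene stay as the last script left them, time stands still between calls to the robot, and variables do not carry over. Pictures are saved under pics/ and viewed, and the job is handed in when it is done.

```bash
ls; mkdir -p pics; python3 - <<'E'
from plant import *
import cv2
for n in ["scene","side","wrist"]:
    c=read_camera(n); cv2.imwrite(f"pics/{n}0.png",c["img"][:,:,::-1])
    print(n,c["fx"],c["fy"],c["cx"],c["cy"],c["distortion"],c["R"],c["t"])
print(read_clock(),read_tcp_rot())
E
```

```text
pics
scene 411.6259145504292 411.6259145504292 272.7034269194562 206.60140785853875 [-0.02800981  0.          0.          0.          0.        ] [[ 0.76226775  0.64722361 -0.00703321]
 [ 0.45025244 -0.53802855 -0.71259948]
 [-0.46499528  0.54002488 -0.70153583]] [-0.4316237  -0.19111945  1.58130825]
side 488.5781107285402 488.5781107285402 278.2690510927888 202.74308113912542 [-0.11227292  0.          0.          0.          0.        ] [[-0.99471371 -0.10265203 -0.0026843 ]
 [-0.07017813  0.69865539 -0.7120082 ]
 [ 0.07496448 -0.70805594 -0.70216602]] [0.57815687 0.14516441 1.59002507]
wrist 329.3872438690192 329.3872438690192 276.5704262782194 211.6904937281766 [-0.06947786  0.          0.          0.          0.        ] [[ 0.42126472 -0.90693669 -0.00136903]
 [-0.86491031 -0.40219708  0.30027929]
 [-0.27288493 -0.12531298 -0.95385034]] [-0.49847279 -0.03807475  0.38028195]
0.15 [[-9.06539713e-01 -3.38474290e-04  4.22120403e-01]
 [-4.22120538e-01  7.46535845e-04 -9.06539406e-01]
 [-8.28772973e-06 -9.99999664e-01 -8.19641340e-04]]
```

View pics/scene0.png

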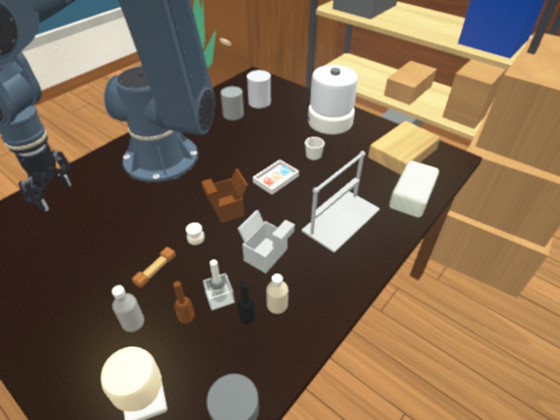

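View pics/side0.png

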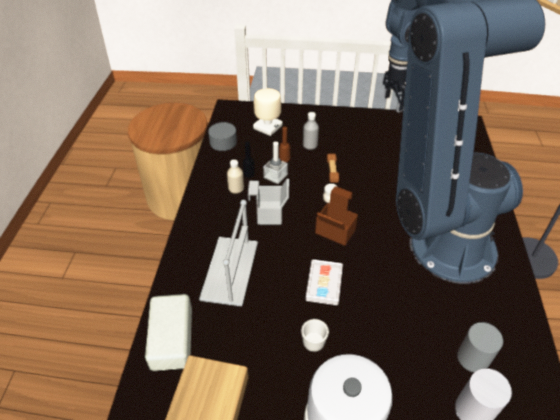

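View pics/wrist0.png

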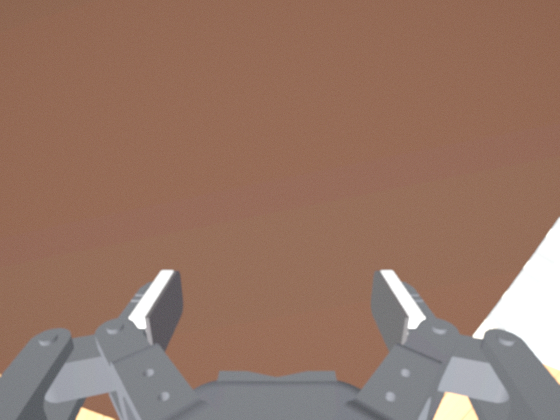

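The scene view shows the steel holder near (265,245), the rack near (340,205), the brush in its box near (218,288), and the brown holder decoy near (225,195). I'll enlarge the parts that matter.

```bash
cat > h.py <<'E'
from plant import *
import numpy as np, cv2
def K(c): return np.array([[c["fx"],0,c["cx"]],[0,c["fy"],c["cy"]],[0,0,1.]])
def ray(c,p):
    u=cv2.undistortPoints(np.array([[p]],float),K(c),np.array(c["distortion"]))[0,0]
    R=np.array(c["R"]);t=np.array(c["t"])
    return -R.T@t, R.T@np.array([u[0],u[1],1.])
def plane(c,p,z):
    o,d=ray(c,p); return o+d*(z-o[2])/d[2]
def tri(c1,p1,c2,p2):
    o1,d1=ray(c1,p1);o2,d2=ray(c2,p2)
    s=np.linalg.lstsq(np.c_[d1,-d2],o2-o1,rcond=None)[0]
    a=o1+d1*s[0];b=o2+d2*s[1]
    return (a+b)/2,np.linalg.norm(a-b)
def proj(c,X):
    X=np.atleast_2d(np.array(X,float)); r,_=cv2.Rodrigues(np.array(c["R"]))
    return cv2.projectPoints(X,r,np.array(c["t"]),K(c),np.array(c["distortion"]))[0][:,0]
def crop(img,x0,y0,x1,y1,s,fn):
    i=cv2.resize(img[y0:y1,x0:x1],None,fx=s,fy=s,interpolation=cv2.INTER_CUBIC)
    cv2.imwrite(fn,np.ascontiguousarray(i[:,:,::-1]))
E
python3 - <<'E'
from h import *
crop(read_camera("scene")["img"],190,140,390,320,4/1.2*1.2,"pics/s1.png") if 0 else crop(read_camera("scene")["img"],190,150,390,300,4,"pics/s1.png")
crop(read_camera("side")["img"],190,130,310,310,3.3,"pics/d1.png")
crop(read_camera("scene")["img"],190,250,300,330,7,"pics/s2.png")
E
```

```text
(no output)
```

View pics/s1.png

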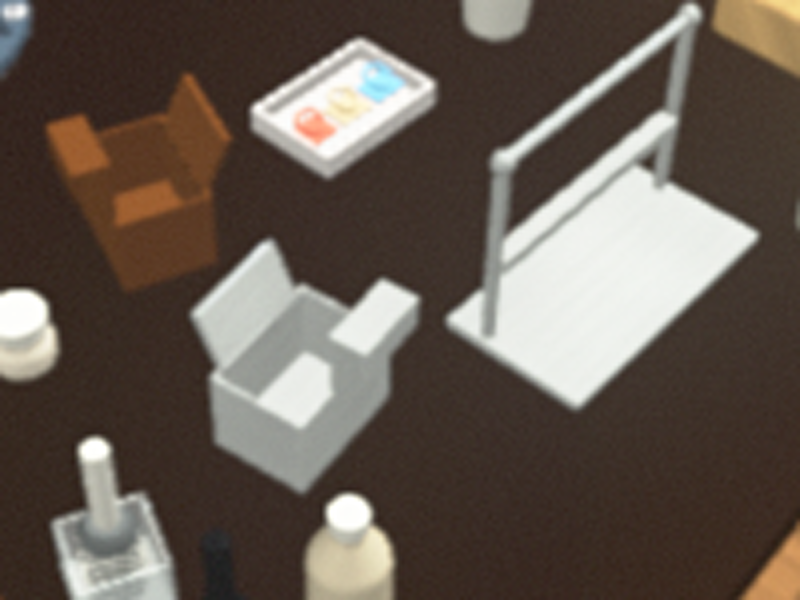

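View pics/d1.png

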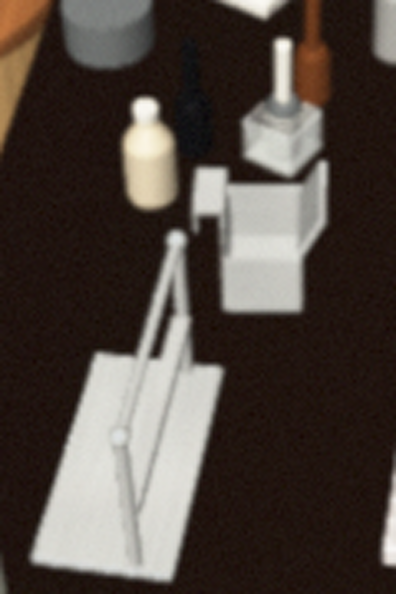

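View pics/s2.png

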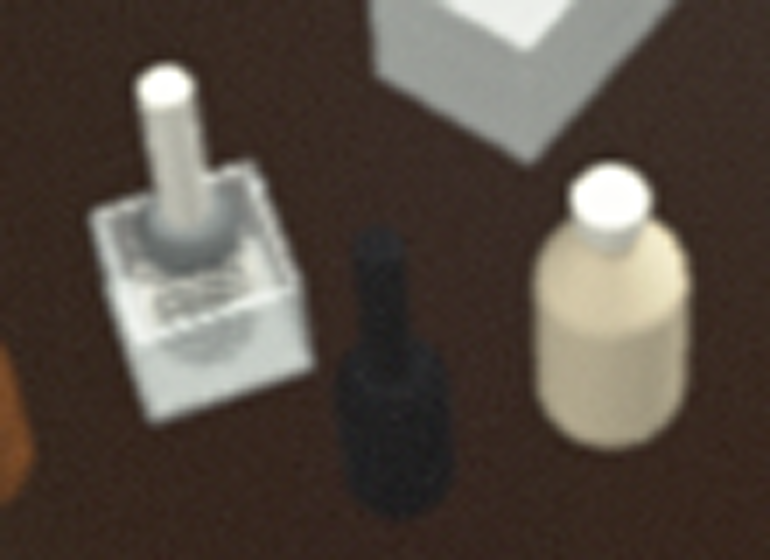

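```bash
cat > m.py <<'E'
from h import *
S=read_camera("scene");D=read_camera("side")
s=lambda x,y:((x+.5)/4-.5+190,(y+.5)/4-.5+150)
d=lambda x,y:((x+.5)/3.3-.5+190,(y+.5)/3.3-.5+130)
s2=lambda x,y:((x+.5)/7-.5+190,(y+.5)/7-.5+250)
P=lambda n,v:print(n,np.round(v,4))
E1=tri(S,s(503,160),D,d(176,240));E2=tri(S,s(691,17),D,d(120,437))
print("balls",E1,E2)
for n,p in dict(a=s(503,160),b=s(691,17)).items(): P("ballS "+n,plane(S,p,.19))
for n,p in dict(a=d(176,240),b=d(120,437)).items(): P("ballD "+n,plane(D,p,.19))
for p in [(447,322),(577,408),(758,236)]: P("plateS",plane(S,s(*p),.01))
for p in [(97,353),(222,367),(171,579),(33,562)]: P("plateD",plane(D,d(*p),.01))
for n,p in {"+-":(302,492),"--":(217,445),"++":(390,400)}.items(): P("holder S"+n,plane(S,s(*p),0))
for n,p in {"++":(223,310),"-+":(302,311)}.items(): P("holder D"+n,plane(D,d(*p),0))
P("rim S --",plane(S,s(212,378),.075))
print("lip top -y,+y", tri(S,s(193,318),D,d(302,189)),)
print("lip top S",plane(S,s(193,318),.118),plane(S,s(270,240),.118), "D",plane(D,d(326,163),.118))
P("hook top S",plane(S,s(382,280),.133));P("hook top S",plane(S,s(418,300),.133));P("hook S",plane(S,s(366,355),.133));P("hook S",plane(S,s(332,335),.133))
for q in [(197,168),(227,169),(225,213),(193,212)]:P("hook D",plane(D,d(*q),.133))
print("brush top",tri(S,s2(166,88),D,d(284,43)),plane(S,s2(166,88),.152))
for q in [(92,213),(250,163),(300,283),(135,338)]:P("box rim",plane(S,s2(*q),.055))
E
python3 m.py
```

```text
balls (array([0.6817332 , 0.05243494, 0.18988241]), np.float64(0.0008621095094515668)) (array([0.69370996, 0.28206752, 0.1878103 ]), np.float64(0.0015980877055770627))
ballS a [0.6814 0.0522 0.19  ]
ballS b [0.6958 0.2796 0.19  ]
ballD a [0.6821 0.0528 0.19  ]
ballD b [0.6925 0.2834 0.19  ]
plateS [0.6512 0.0392 0.01  ]
plateS [0.7785 0.0328 0.01  ]
plateS [0.79   0.2802 0.01  ]
plateD [0.7739 0.0405 0.01  ]
plateD [0.6467 0.0461 0.01  ]
plateD [0.6588 0.2974 0.01  ]
plateD [0.7848 0.2928 0.01  ]
holder S+- [ 0.6666 -0.1521  0.    ]
holder S-- [ 0.5903 -0.1604  0.    ]
holder S++ [ 0.6615 -0.0445  0.    ]
holder D++ [ 0.6576 -0.0398  0.    ]
holder D-+ [ 0.5761 -0.0466  0.    ]
rim S -- [ 0.5899 -0.159   0.075 ]
lip top -y,+y (array([ 0.57172496, -0.13736527,  0.0980313 ]), np.float64(0.030235803718062587))
lip top S [ 0.56896339 -0.15252111  0.118     ] [ 0.55872638 -0.0604021   0.118     ] D [ 0.56137348 -0.14589548  0.118     ]
hook top S [ 0.656  -0.0504  0.133 ]
hook top S [ 0.6872 -0.0492  0.133 ]
hook S [ 0.6917 -0.1113  0.133 ]
hook S [ 0.6625 -0.1123  0.133 ]
hook D [ 0.6889 -0.1087  0.133 ]
hook D [ 0.6585 -0.1102  0.133 ]
hook D [ 0.652  -0.0463  0.133 ]
hook D [ 0.6834 -0.0445  0.133 ]
brush top (array([ 0.62157939, -0.29446024,  0.15325695]), np.float64(0.002751566565060516)) [ 0.62226228 -0.29358507  0.152     ]
box rim [ 0.5816 -0.3085  0.055 ]
box rim [ 0.6114 -0.2525  0.055 ]
box rim [ 0.6651 -0.2797  0.055 ]
box rim [ 0.6352 -0.3365  0.055 ]
```

Measurements from the two views agree to a few mm:
- **Holder:** (0.623, -0.100), yaw about 5.3°.
- **Rail middle:** (0.688, 0.167), yaw about -3°.
- **Brush:** (0.622, -0.294).

Next I check that the whole path is reachable.

```bash
cat > g.py <<'E'
from h import *
def Rz(a): c,s=np.cos(a),np.sin(a); return np.array([[c,-s,0],[s,c,0],[0,0,1.]])
def Ry(a): c,s=np.cos(a),np.sin(a); return np.array([[c,0,s],[0,1,0],[-s,0,c]])
rad=np.deg2rad
SL=np.array([-.423,0,.906]);SL/=np.linalg.norm(SL)
LIP=np.array([-.0529,0,.1028])
def toolR(sg):
    y=-SL; z=sg*np.array([.906,0,.423]);z/=np.linalg.norm(z); return np.c_[np.cross(y,z),y,z]
SG=1
def holder_pose(o,yaw,lean=0): return Rz(yaw)@Ry(-lean),np.array(o)
def tcp_for(o,yaw,lean=0,back=0,sg=None):
    R,t=holder_pose(o,yaw,lean); g=t+R@(LIP-SL*.019+SL*back)
    return g,R@toolR(SG if sg is None else sg)
H0=np.array([.623,-.100,0]);HY=rad(5.3)
RM=np.array([.688,.167,.19]);RY=rad(-3.0)
def hung(own_rail,lean,dy=-.0,dz=0):
    """holder origin so that the rail axis passes own (x,.,z)=own_rail"""
    R=Rz(RY)@Ry(-lean); return RM+Rz(RY)@np.array([0,dy,0])-R@np.array([own_rail[0],0,own_rail[1]])+np.array([0,0,dz])
E
python3 - <<'E'
from g import *
for sg in (1,-1):
    W=[tcp_for(H0,HY,back=.10,sg=sg),tcp_for(H0,HY,sg=sg),tcp_for(H0+[0,0,.13],HY,sg=sg),
     tcp_for(hung((.056,.125),rad(2),dz=.06),RY,rad(2),sg=sg),tcp_for(hung((.056,.125),rad(2)),RY,rad(2),sg=sg),tcp_for(hung((.059,.125),rad(6)),RY,rad(6),sg=sg)]
    for w in W: q=inverse_kinematics(*w); print(sg,np.round(w[0],3),None if q is None else np.round(q,2))
print(hung((.059,.125),rad(6)))
for a in range(0,360,30):
    R=np.c_[[0,0,0],[0,0,-1],[np.cos(rad(a)),np.sin(rad(a)),0]].astype(float);R[:,0]=np.cross(R[:,1],R[:,2])
    q=inverse_kinematics([.622,-.294,.13],R);print(a,None if q is None else np.round(q,2))
E
```

```text
1 [ 0.536 -0.108  0.176] [-0.29 -0.02 -0.54  0.64  0.16  1.22]
1 [ 0.578 -0.104  0.086] [-0.26  0.15 -0.61  0.39  0.14  1.25]
1 [ 0.578 -0.104  0.216] [-0.26  0.04 -0.38  0.74  0.14  1.25]
1 [0.589 0.172 0.207] [ 0.38  0.08 -0.37  0.68 -0.19  1.96]
1 [0.589 0.172 0.147] [ 0.38  0.13 -0.48  0.53 -0.19  1.96]
1 [0.589 0.172 0.14 ] [ 0.4   0.1  -0.58  0.4  -0.23  1.97]
-1 [ 0.536 -0.108  0.176] [-0.29 -0.02 -0.54  0.64  0.16 -1.92]
-1 [ 0.578 -0.104  0.086] [-0.26  0.15 -0.61  0.39  0.14 -1.89]
-1 [ 0.578 -0.104  0.216] [-0.26  0.04 -0.38  0.74  0.14 -1.89]
-1 [0.589 0.172 0.207] [ 0.38  0.08 -0.37  0.68 -0.19 -1.18]
-1 [0.589 0.172 0.147] [ 0.38  0.13 -0.48  0.53 -0.19 -1.18]
-1 [0.589 0.172 0.14 ] [ 0.4   0.1  -0.58  0.4  -0.23 -1.18]
[0.64245177 0.16938708 0.05951758]
0 [-0.44  0.64  0.36  1.29  0.    1.13]
30 [-0.44  0.64  0.36  1.29  0.    0.61]
60 [-0.44  0.64  0.36  1.29  0.    0.08]
90 [-0.44  0.64  0.36  1.29  0.   -0.44]
120 [-0.44  0.64  0.36  1.29  0.   -0.97]
150 [-0.44  0.64  0.36  1.29  0.   -1.49]
180 [-0.44  0.64  0.36  1.29  0.   -2.01]
210 [-0.44  0.64  0.36  1.29  0.   -2.54]
240 [-0.44  0.64  0.36  1.29  0.   -3.06]
270 [-0.44  0.64  0.36  1.29  0.    2.7 ]
300 [-0.44  0.64  0.36  1.29  0.    2.18]
330 [-0.44  0.64  0.36  1.29  0.    1.65]
```

```bash
python3 - <<'E'
from g import *
move_to(*tcp_for(H0,HY,back=.17)); gripper_to(.045,40)
move_straight(tcp_for(H0,HY,back=.065)[0],vel=.2)
print(read_clock(),read_tool_pos(),tcp_for(H0,HY,back=.065)[0])
for n in ["scene","side","wrist"]:
    c=read_camera(n); cv2.imwrite(f"pics/{n}2.png",c["img"][:,:,::-1])
c=read_camera("scene");crop(c["img"],190,130,390,280,4,"pics/s3.png")
c=read_camera("side");crop(c["img"],220,100,400,250,4,"pics/d3.png")
E
```

```text
3.1917 [ 0.55102546 -0.1067125   0.14518767] [ 0.55094908 -0.10668396  0.1444809 ]
```

View pics/wrist2.png

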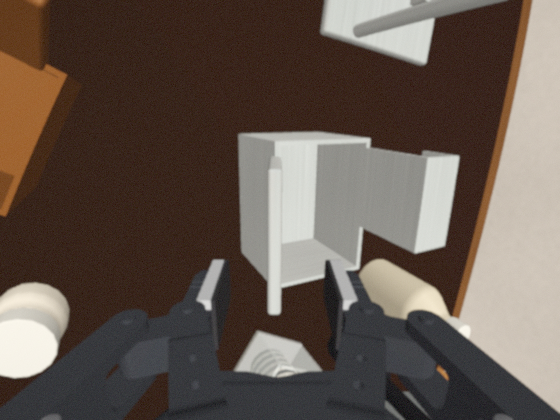

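View pics/d3.png

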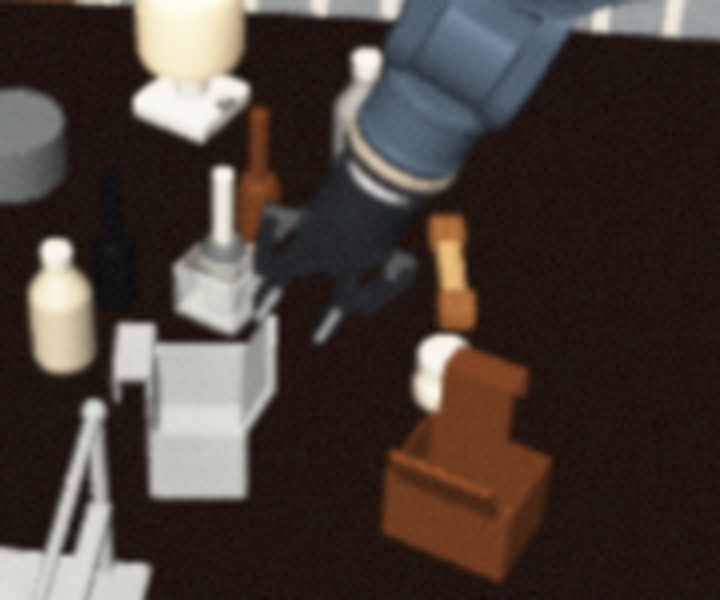

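```bash
python3 - <<'E'
from g import *
c=read_camera("wrist"); R,t=holder_pose(H0,HY)
top=np.array([-.0385,0,.072])+SL*.052
n=np.array([.906,0,.423])
for y in(-.045,.045):
  for k in (-.004,.004): print(y,k,proj(c,t+R@(top+n*k+[0,y,0])))
for p in ([-.04,-.055,.075],[.04,-.055,.075],[.04,.055,.075],[-.04,.055,.075],[.067,-.016,.133],[.067,.048,.133]): print(p,proj(c,t+R@np.array(p)))
crop(c["img"],200,110,480,320,2.8,"pics/w3.png")
E
```

```text
-0.045 -0.004 [[268.47362737 318.2862343 ]]
-0.045 0.004 [[281.53201382 318.2682954 ]]
0.045 -0.004 [[266.9900925 172.6789414]]
0.045 0.004 [[282.18752229 172.65976886]]
[-0.04, -0.055, 0.075] [[275.11585353 290.77676881]]
[0.04, -0.055, 0.075] [[359.33407645 269.60120558]]
[0.04, 0.055, 0.075] [[369.97360588 139.58922683]]
[-0.04, 0.055, 0.075] [[274.73837356 143.89075436]]
[0.067, -0.016, 0.133] [[444.73292751 246.66853308]]
[0.067, 0.048, 0.133] [[459.03978822 157.08570609]]
```

View pics/w3.png

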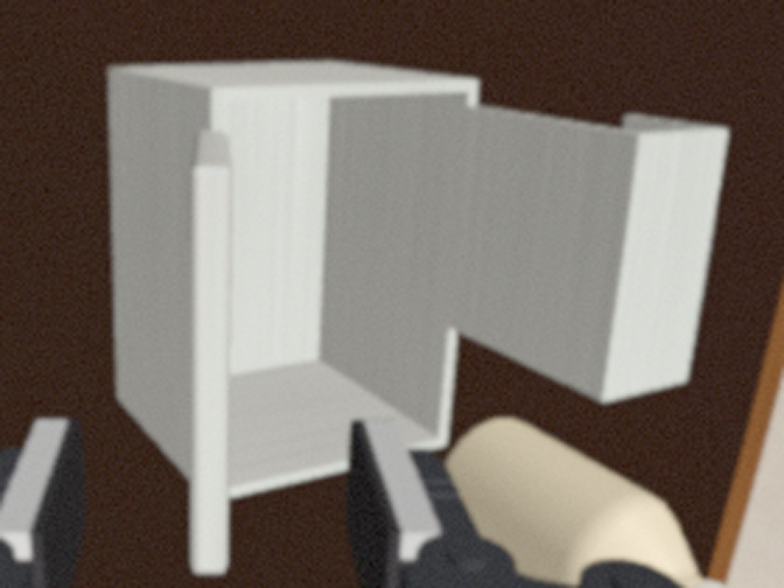

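The wrist view matches the prediction: the lip is at u 268–282 against 267–282, and the hook corners agree within 2 px. I'll grip it.

```bash
python3 - <<'E'
from g import *
move_straight(tcp_for(H0,HY)[0],vel=.06)
print(read_ft_force())
print(gripper_to(.0,40),read_opening(),read_ft_force(),read_tool_pos(),tcp_for(H0,HY)[0])
f0=np.array(read_ft_force())
move_straight(np.array(tcp_for(H0,HY)[0])+[0,0,.03],vel=.05)
pause(.2);print(read_opening(),read_ft_force(),read_ft_torque(),read_clock())
crop(read_camera("scene")["img"],190,130,390,280,4,"pics/s4.png")
c=read_camera("wrist"); cv2.imwrite("pics/w4.png",c["img"][:,:,::-1])
E
```

```text
[ 0.31848168  0.19334868 -0.11411412]
False 0.0073790118150112 [-2.53042443 -1.39461687  2.7249273 ] [ 0.57829124 -0.10424783  0.08567713] [ 0.57832974 -0.10414393  0.08558398]
0.0075754653598997974 [ 0.27739762  0.05158677 -3.3361147 ] [-0.10951484  0.76836442  0.00622034] 6.0917
```

View pics/s4.png

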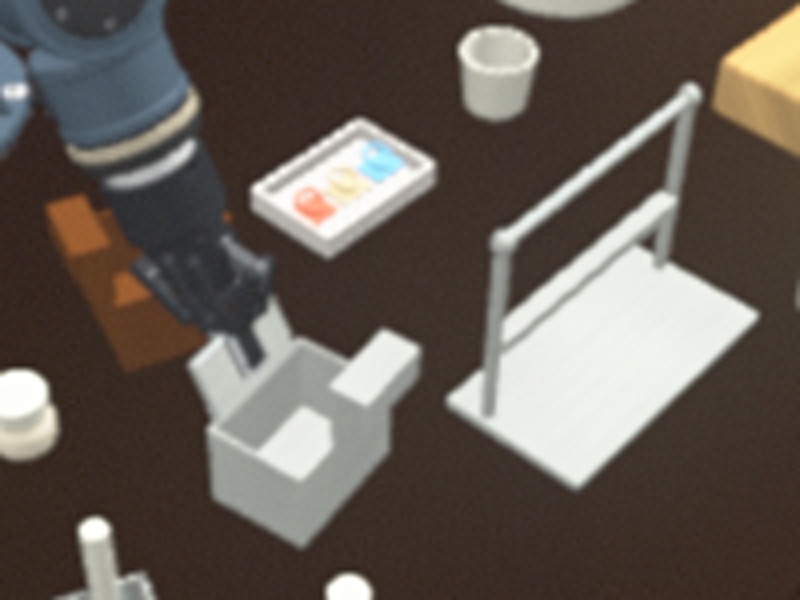

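View pics/w4.png

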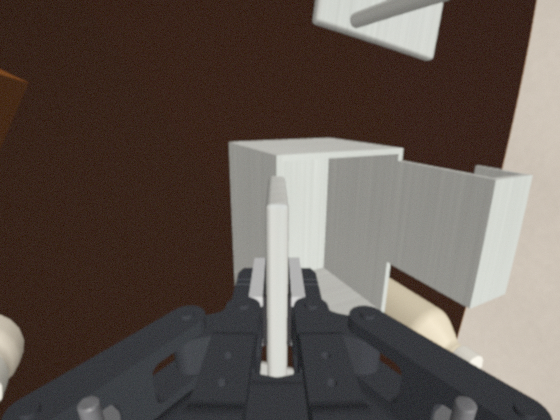

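The lip is pinched mid-width and the holder is off the dresser; the weight reads about 3.3 N. I'll check its pose in the hand against the prediction.

```bash
python3 - <<'E'
from g import *
c=read_camera("wrist"); R,t=holder_pose(H0+[0,0,.03],HY)
for p in ([.04,-.055,.075],[.04,.055,.075],[.067,-.016,.133],[.067,.048,.133],[.04,-.016,.133],[.04,.048,.133],[.064,.048,.105]): print(p,proj(c,t+R@np.array(p)))
crop(c["img"],360,130,560,320,3,"pics/w5.png")
E
```

```text
[0.04, -0.055, 0.075] [[384.09382415 315.75316267]]
[0.04, 0.055, 0.075] [[403.22016574 150.932469  ]]
[0.067, -0.016, 0.133] [[504.97420008 296.86691214]]
[0.067, 0.048, 0.133] [[532.81099577 178.43530505]]
[0.04, -0.016, 0.133] [[473.25409034 310.53802357]]
[0.04, 0.048, 0.133] [[500.11312472 183.30697628]]
[0.064, 0.048, 0.105] [[475.76711816 168.85369741]]
```

View pics/w5.png

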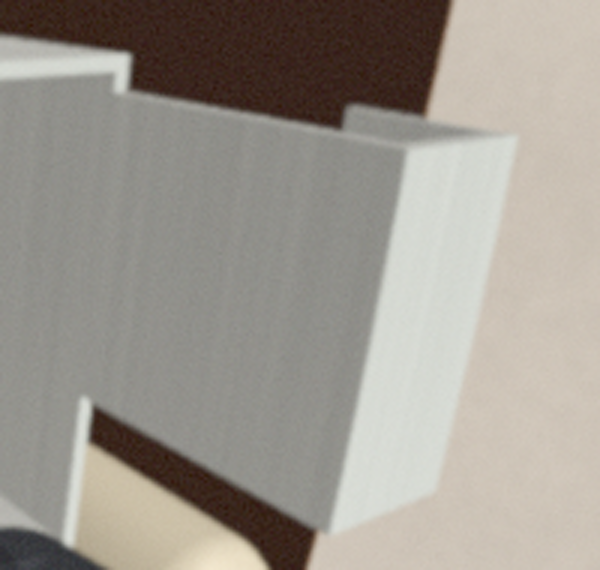

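The held pose matches within about 1 mm. Now I carry it above the rail.

```bash
python3 - <<'E'
from g import *
move_straight(tcp_for(H0+[0,0,.14],HY)[0],vel=.15)
o=hung((.055,.125),rad(2),dz=.07); print(o)
move_straight(*tcp_for(o,RY,rad(2)),vel=.15)
o=hung((.055,.125),rad(2),dz=.035)
move_straight(*tcp_for(o,RY,rad(2)),vel=.06)
pause(.3)
print(read_clock(),read_tool_pos(),tcp_for(o,RY,rad(2))[0],read_ft_force(),read_ft_torque())
c=read_camera("scene");crop(c["img"],260,120,400,225,5.5,"pics/s6.png")
c=read_camera("side");crop(c["img"],180,160,320,265,5.5,"pics/d6.png")
c=read_camera("wrist");cv2.imwrite("pics/w6.png",c["img"][:,:,::-1])
E
```

```text
[0.63746529 0.16964841 0.13315667]
10.15 [0.58984573 0.17222368 0.18242712] [0.58970927 0.1721512  0.18212285] [ 0.27043469  0.1301311  -3.5711106 ] [-0.0157322   0.90628901 -0.03727123]
```

View pics/s6.png

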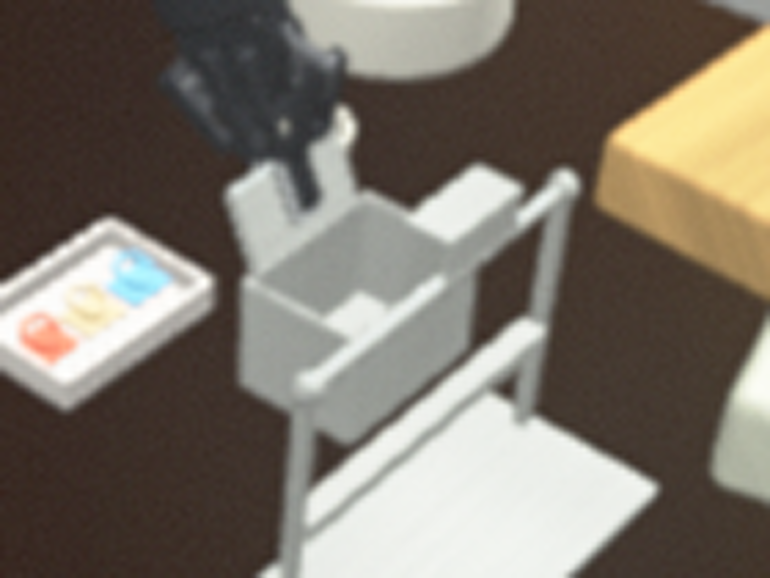

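View pics/d6.png

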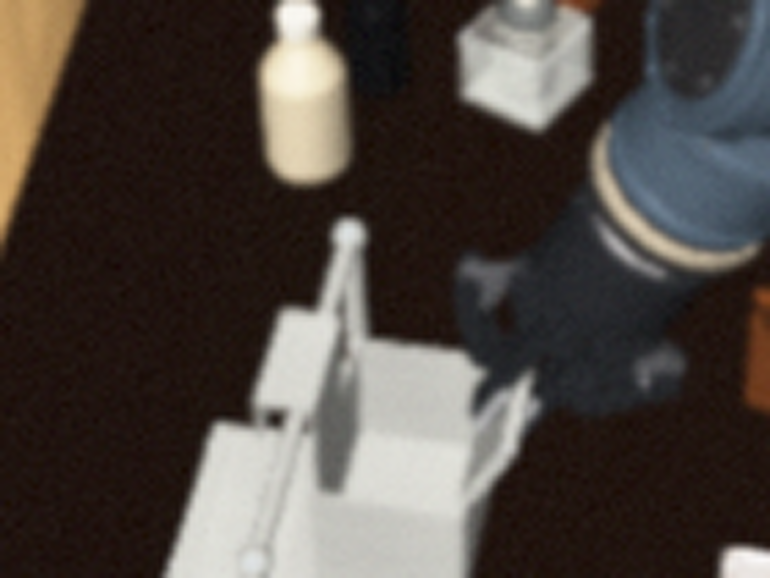

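View pics/w6.png

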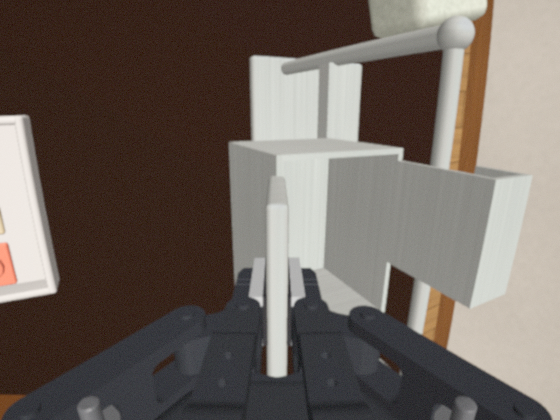

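The holder is poised over the rail and the hook top covers it. The wrist view sees the rail on both sides of the hook (near (447,100) and (418,320)), so I'll use it to refine the rail's position relative to the hand.

```bash
python3 - <<'E'
from g import *
c=read_camera("wrist");crop(c["img"],390,10,560,350,1.75,"pics/w7.png")
crop(c["img"],390,270,490,345,7,"pics/w8.png");crop(c["img"],400,10,500,160,4,"pics/w9.png")
for y in (-.06,-.05,-.04,0,.05,.08,.1,.115):
    X=RM+Rz(RY)@np.array([0,y,0]);a=Rz(RY)@np.array([.005,0,0]);print(y,proj(c,[X-a,X,X+a]).round(1).tolist())
E
```

```text
-0.06 [[409.0, 330.6], [414.3, 328.3], [419.5, 326.0]]
-0.05 [[411.1, 317.7], [416.5, 315.5], [421.7, 313.3]]
-0.04 [[413.2, 304.4], [418.7, 302.3], [423.9, 300.2]]
0 [[422.2, 246.4], [427.8, 244.8], [433.3, 243.3]]
0.05 [[433.8, 162.5], [439.7, 162.0], [445.4, 161.4]]
0.08 [[440.9, 106.0], [446.9, 106.2], [452.7, 106.4]]
0.1 [[445.4, 65.9], [451.5, 66.7], [457.4, 67.5]]
0.115 [[448.6, 34.6], [454.8, 35.9], [460.8, 37.1]]
```

View pics/w8.png

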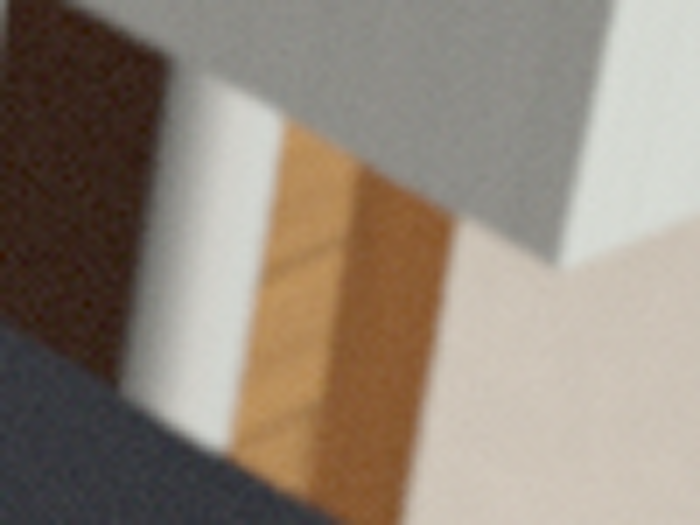

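View pics/w9.png

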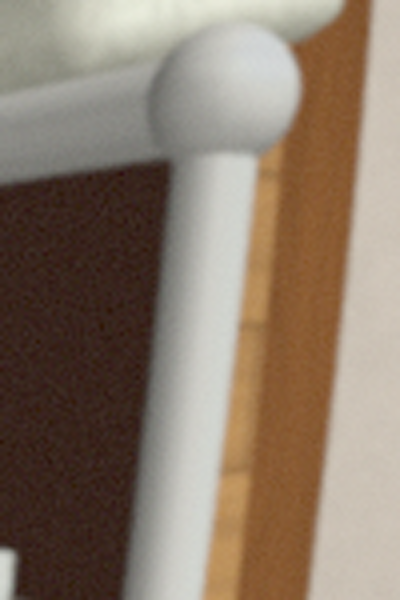

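Rail position is confirmed within 1 mm. Now I lower with force monitoring.

```bash
python3 - <<'E'
from g import *
f0=np.array(read_ft_force())
R=Rz(RY)
for dz in [.02,.01,.006,.004,.003,.002,.001,0,-.001,-.002,-.003,-.004]:
    o=hung((.055,.125),rad(2),dz=dz)
    move_straight(*tcp_for(o,RY,rad(2)),vel=.03 if dz>.005 else .01)
    pause(.1); f=np.array(read_ft_force())-f0
    print(dz,np.round(R.T@f,2),round(read_tool_pos()[2]-tcp_for(o,RY,rad(2))[0][2],5))
    if abs(f[2])>1.2 or np.linalg.norm(f)>3: break
print(read_clock())
E
```

```text
0.02 [-0.09 -0.68 -1.52] 0.00024
11.1
```

```bash
python3 - <<'E'
from g import *
for i in range(10):
    pause(.05);print(np.round(read_ft_force(),2))
E
```

```text
[-0.66 -0.26 -3.16]
[ 0.3  -0.91 -4.6 ]
[ 0.28  0.02 -2.82]
[ 0.03  0.63 -3.63]
[-0.17  0.49 -2.8 ]
[ 0.43  0.59 -3.32]
[-0.03 -0.16 -3.22]
[-0.85  0.58 -3.78]
[-0.21  0.03 -4.07]
[ 0.75 -0.37 -3.34]
```

Noise is about 0.5 N, so I'll average the readings.

```bash
cat >> g.py <<'E'
def ff(n=12):
    v=[]
    for _ in range(n): pause(.01); v.append(np.r_[read_ft_force(),read_ft_torque()])
    v=np.mean(v,0); return v
E
python3 - <<'E'
from g import *
f0=ff(25);print(np.round(f0,2))
R=Rz(RY)
for dz in [.008,.004,.003,.002,.001,0,-.001,-.002,-.003,-.004]:
    o=hung((.055,.125),rad(2),dz=dz)
    move_straight(*tcp_for(o,RY,rad(2)),vel=.03 if dz>.005 else .01)
    f=ff()-f0
    print(dz,np.round(R.T@f[:3],2),np.round(f[4],2),round(read_tool_pos()[2]-tcp_for(o,RY,rad(2))[0][2],5))
    if abs(f[2])>1.2 or np.linalg.norm(f[:3])>3: break
print(read_clock())
E
```

```text
[ 0.    0.19 -3.62  0.03  0.89 -0.  ]
0.008 [-0.11 -0.25  0.14] -0.02 0.00017
0.004 [ 0.09 -0.02  0.11] -0.02 7e-05
0.003 [ 0.05 -0.1   0.09] 0.0 -2e-05
0.002 [-0.11  0.08  0.17] -0.01 0.0
0.001 [ 0.1   0.08 -0.06] -0.01 1e-05
0 [0.11 0.34 1.34] -0.29 0.00015
14.5083
```

Contact comes at exactly the expected height. Next I draw the flange against the rail, then ease into the lean.

```bash
python3 - <<'E'
from g import *
R=Rz(RY)
f0=np.array([0,.19,-3.62,.03,.89,0])
def st(ox,oz,lean,n=12):
    o=hung((ox,oz),lean)
    move_straight(*tcp_for(o,RY,lean),vel=.01)
    f=ff(n)-f0; fl=np.r_[R.T@f[:3],f[4]]
    print(round(ox,4),round(np.degrees(lean),2),np.round(fl,2));return fl
ox=.055
while ox<.0615:
    ox+=.001
    fl=st(ox,.125,rad(2))
    if fl[0]>1.5: break
print(ox,read_clock())
E
```

```text
0.056 2.0 [-0.48 -0.28  2.16 -0.32]
0.057 2.0 [-0.4  -0.44  2.16 -0.36]
0.058 2.0 [-0.41 -0.48  2.17 -0.39]
0.059 2.0 [ 1.67 -0.42  2.28 -0.62]
0.059000000000000004 15.9083
```

```bash
python3 - <<'E'
from g import *
R=Rz(RY)
f0=np.array([0,.19,-3.62,.03,.89,0])
ox,oz=.0586,.125
for l in np.arange(2.5,7.6,.5):
    o=hung((ox,oz),rad(l))
    move_straight(*tcp_for(o,RY,rad(l)),vel=.01)
    f=ff(12)-f0; fl=np.r_[R.T@f[:3],f[4]]
    print(l,np.round(fl,2),round(read_clock(),1))
    if l>4.4 and (abs(fl[0])>2.5 or fl[2]>5): break
    if np.linalg.norm(fl[:3])>7: break
for n in ["side","scene"]:
    c=read_camera(n);crop(c["img"],*((180,170,320,275) if n=="side" else (260,130,400,235)),5.5,f"pics/{n}8.png")
E
```

```text
2.5 [ 0.39 -0.39  2.45 -0.51] 16.3
3.0 [-0.1  -0.1   2.44 -0.43] 16.6
3.5 [-0.44 -0.31  2.65 -0.43] 17.0
4.0 [-0.09 -0.18  2.41 -0.4 ] 17.3
4.5 [ 0.09 -0.39  2.21 -0.39] 17.7
5.0 [-0.16 -0.41  2.2  -0.37] 18.0
5.5 [-2.57 -0.16  3.64 -0.14] 18.4
```

View pics/side8.png

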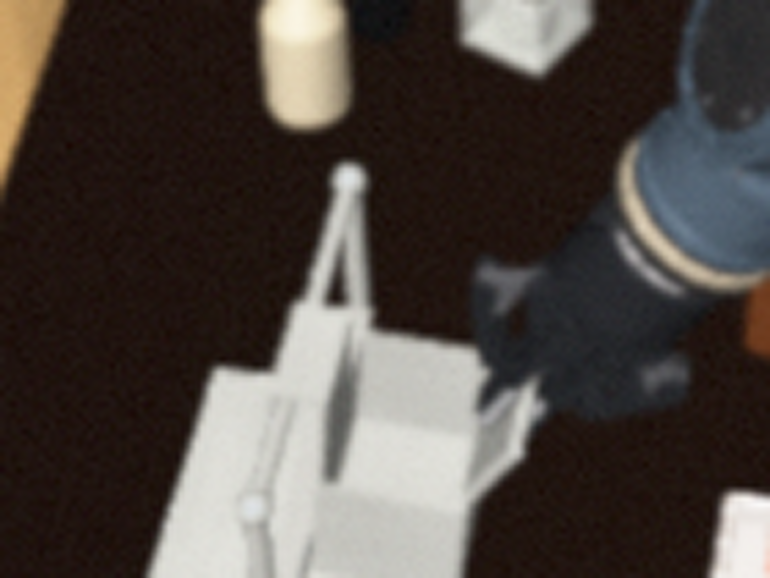

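View pics/scene8.png

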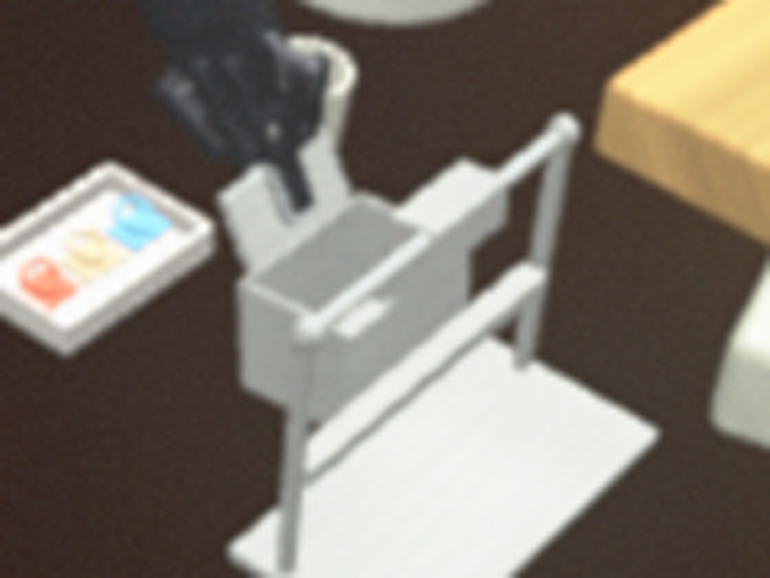

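The hook is over the rail and the back touches the bar at about 5.4°. I'll relax the contact forces, then release in small opening steps.

```bash
python3 - <<'E'
from g import *
R=Rz(RY)
f0=np.array([0,.19,-3.62,.03,.89,0])
for ox,l in [(.0589,5.5),(.0592,5.6),(.0592,5.7)]:
    o=hung((ox,.1252),rad(l))
    move_straight(*tcp_for(o,RY,rad(l)),vel=.01)
    f=ff(15)-f0; fl=np.r_[R.T@f[:3],f[4]]
    print(ox,l,np.round(fl,2),round(read_clock(),1))
    if np.linalg.norm(fl[:3])>8: break
E
```

```text
0.0589 5.5 [-1.67 -0.26  3.79 -0.32] 18.9
0.0592 5.6 [ 2.3   0.08  3.55 -0.78] 19.2
0.0592 5.7 [ 1.79 -1.12  6.92 -0.95] 19.6
```

```bash
python3 - <<'E'
from g import *
R=Rz(RY)
f0=np.array([0,.19,-3.62,.03,.89,0])
o=hung((.0590,.1251),rad(5.55))
move_straight(*tcp_for(o,RY,rad(5.55)),vel=.01)
f=ff(15)-f0; print(np.round(np.r_[R.T@f[:3],f[4]],2))
print(read_opening())
gripper_to(.0,20); print(read_opening())
for w in (.0085,.0095,.011,.014,.02,.035):
    gripper_to(w); print(w,read_opening(),np.round(ff(5)[:3],2))
print(read_clock())
c=read_camera("wrist");cv2.imwrite("pics/w10.png",c["img"][:,:,::-1])
for n in ["side","scene"]:
    c=read_camera(n);crop(c["img"],*((180,170,320,275) if n=="side" else (260,130,400,235)),5.5,f"pics/{n}9.png")
E
```

```text
[ 3.2   0.18  4.25 -1.12]
0.007548235609229673
0.0075839703016697116
0.0085 0.008366192100960089 [1.22 0.08 0.9 ]
0.0095 0.009201528383902239 [ 0.03 -0.38 -0.1 ]
0.011 0.010974945658010448 [0.17 0.31 0.19]
0.014 0.014239302199884911 [-0.1   0.11  0.15]
0.02 0.019751209817313764 [ 0.33  0.15 -0.19]
0.035 0.03493022587779614 [-0.17 -0.07  0.1 ]
21.8417
```

View pics/w10.png

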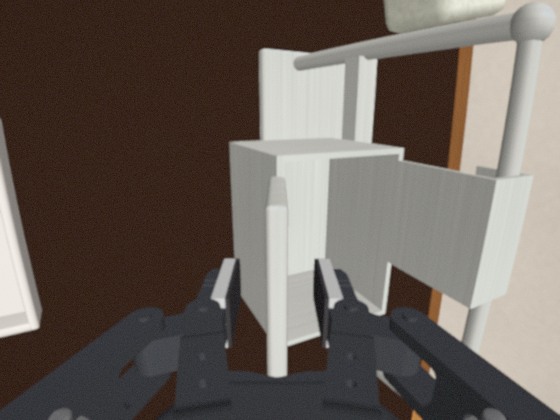

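View pics/scene9.png

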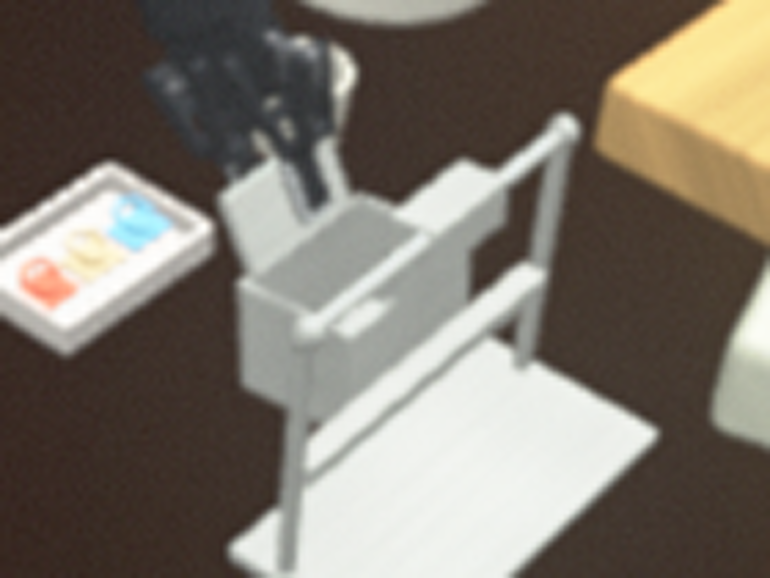

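The holder hangs unmoved with both fingers clear of the lip. I'll retreat and go to the brush.

```bash
cat >> g.py <<'E'
def down(ang,lean=None):
    z=np.array([np.cos(ang),np.sin(ang),0]); y=np.array([0,0,-1.]); return np.c_[np.cross(y,z),y,z]
B=np.array([.622,-.294,0])
E
python3 - <<'E'
from g import *
o=hung((.0590,.1251),rad(5.55))
move_straight(tcp_for(o,RY,rad(5.55),back=.12)[0],vel=.12)
S=read_camera("scene")
s2=lambda x,y:((x+.5)/7-.5+190,(y+.5)/7-.5+250)
print("black",plane(S,s2(380,245),.152),"lotion",plane(S,s2(612,200),.125))
crop(S["img"],260,130,400,235,5.5,"pics/s11.png")
for a in (60,90,120): print(a,[None if q is None else np.round(q,2) for q in [inverse_kinematics(B+[0,0,.28],down(rad(a)))]])
print(read_clock(),read_joint_pos())
E
```

```text
black [ 0.72662894 -0.29330967  0.152     ] lotion [ 0.76268661 -0.2134876   0.125     ]
60 [array([-0.44,  0.68,  0.81,  1.69,  0.  ,  0.08])]
90 [array([-0.44,  0.68,  0.81,  1.69,  0.  , -0.44])]
120 [array([-0.44,  0.68,  0.81,  1.69,  0.  , -0.97])]
23.1917 [ 0.46375924 -0.0855812  -0.47638974  0.70646687 -0.25384247  2.02534877]
```

View pics/s11.png

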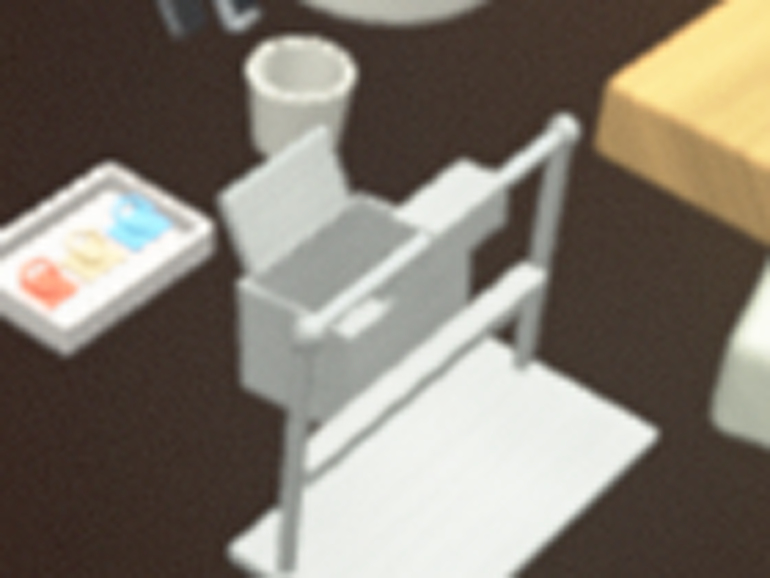

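```bash
python3 - <<'E'
from g import *
p=np.array(read_tool_pos()); move_straight(p+[-.02,0,.08],vel=.2)
move_to(B+[0,0,.28],down(rad(90)))
gripper_to(.045,30)
move_straight(B+[0,0,.19],vel=.2)
print(read_clock(),read_tool_pos())
c=read_camera("wrist");cv2.imwrite("pics/w12.png",c["img"][:,:,::-1])
print(proj(c,[B+[0,0,.152],B+[.009,0,.152],B+[0,.009,.152]]))
E
```

```text
26.7417 [ 0.62222176 -0.29402571  0.1911964 ]
[[275.02901845 242.2222653 ]
 [275.06440564 255.97576576]
 [290.11968799 242.2067145 ]]
```

View pics/w12.png

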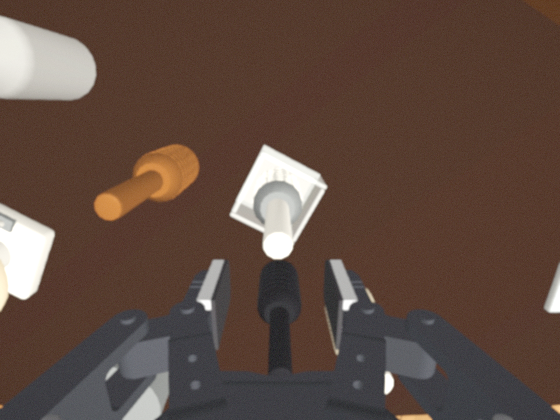

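The white brush handle's top is at (278,245) against (275,242) predicted, so I correct by about 2 mm. Then descend, grip and lift.

```bash
python3 - <<'E'
from g import *
b=B+[.0018,.0017,0]
move_straight(b+[0,0,.108],vel=.1)
f0=ff(20)
print(gripper_to(0,30),read_opening())
print(np.round(ff(10)-f0,2))
move_straight(b+[0,0,.115],vel=.03); print(np.round(ff(10)-f0,2))
move_straight(b+[0,0,.30],vel=.15); print(read_opening(),np.round(ff(20)-f0,2),read_clock())
c=read_camera("wrist");cv2.imwrite("pics/w13.png",c["img"][:,:,::-1])
c=read_camera("scene");crop(c["img"],150,150,350,300,4,"pics/s13.png")
E
```

```text
False 0.01697862026946062
[-0.38 -0.81  2.4  -0.3   0.03  0.01]
[-0.48  0.21 -0.69 -0.01  0.   -0.01]
0.017090833090481334 [-0.28  0.11 -1.14  0.    0.   -0.01] 30.375
```

View pics/w13.png

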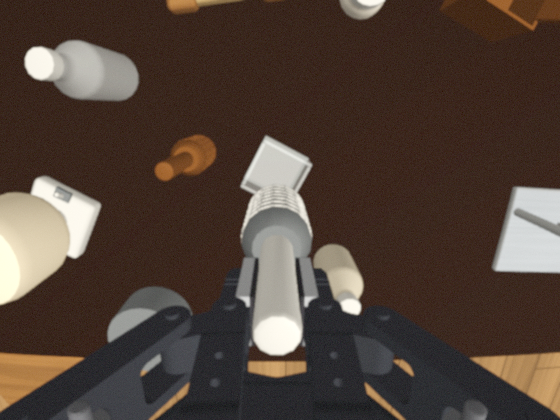

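View pics/s13.png

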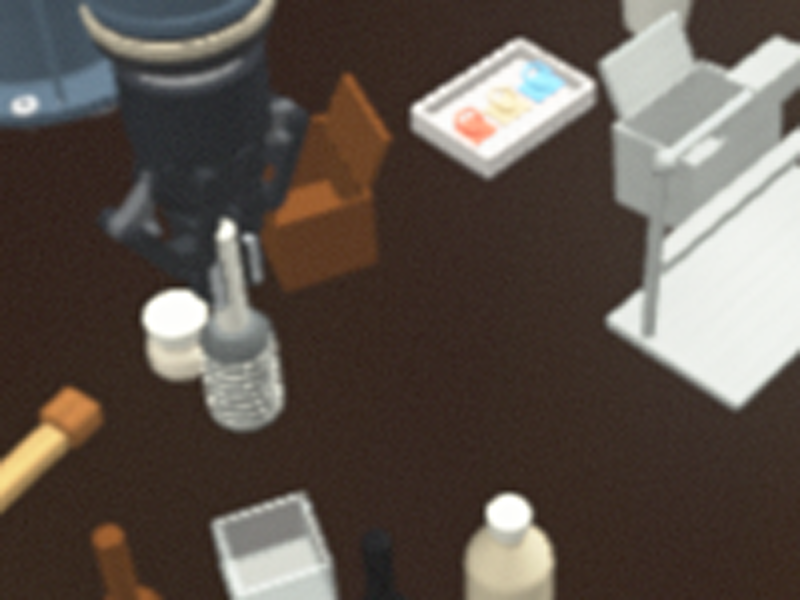

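The brush is held upright at a known height. I'll carry it over the tub and tilt it to match the lean.

```bash
cat >> g.py <<'E'
HO=hung((.0590,.1251),rad(5.55)); HR=Rz(RY)@Ry(-rad(5.55))
def brush_tcp(bx,by,bz):
    y=-HR[:,2]; z=HR[:,1]; return HO+HR@np.array([bx,by,bz+.104]),np.c_[np.cross(y,z),y,z]
BX,BY=-.002,-.012
E
python3 - <<'E'
from g import *
for bz in (.19,.1,.005): print(inverse_kinematics(*brush_tcp(BX,BY,bz)))
p=np.array(read_tool_pos()); move_straight(p+[0,0,.055],vel=.2)
p,R=brush_tcp(BX,BY,.185);print(p)
move_straight(p+[0,-.1,0],vel=.25)
move_straight(p,R,vel=.15)
move_straight(brush_tcp(BX,BY,.10)[0],vel=.12)
print(read_clock(),read_tool_pos(),brush_tcp(BX,BY,.10)[0])
c=read_camera("wrist");cv2.imwrite("pics/w14.png",c["img"][:,:,::-1])
c=read_camera("scene");crop(c["img"],260,100,400,205,5.5,"pics/s14.png")
c=read_camera("side");crop(c["img"],180,140,320,275,4.4,"pics/d14.png")
E
```

```text
[ 0.27022617  0.44704896  0.59550831  1.62735752 -0.03066522  0.3211759 ]
[ 0.26570283  0.42347866  0.32990885  1.38519113 -0.03024981  0.3166696 ]
[ 0.26105934  0.45095571  0.13370514  1.16137145 -0.02982272  0.3120437 ]Traceback (most recent call last):
  File "<stdin>", line 3, in <module>
plant.PlanningError: the arm cannot follow that straight line within its joint ranges
```

```bash
python3 - <<'E'
from g import *
p,R=brush_tcp(BX,BY,.185);print(p)
# at z=.30 foot is .196, everything below path (< .152) until near the rack
move_straight([.57,-.10,.335],vel=.25)
move_straight([.58,.0,p[2]],R,vel=.25)
move_straight(p,R,vel=.15)
move_straight(brush_tcp(BX,BY,.10)[0],vel=.12)
print(read_clock(),read_tool_pos(),brush_tcp(BX,BY,.10)[0])
c=read_camera("wrist");cv2.imwrite("pics/w14.png",c["img"][:,:,::-1])
c=read_camera("scene");crop(c["img"],260,100,400,205,5.5,"pics/s14.png")
c=read_camera("side");crop(c["img"],180,140,320,275,4.4,"pics/d14.png")
E
```

```text
[0.61091137 0.15902358 0.34723209]
34.0833 [0.61938009 0.15852445 0.26357541] [0.61912083 0.15859334 0.26263055]
```

View pics/w14.png

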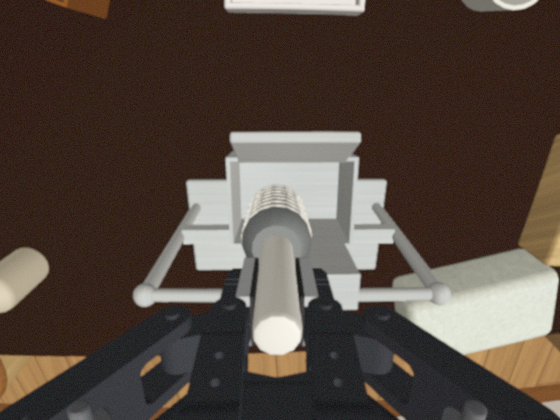

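View pics/s14.png

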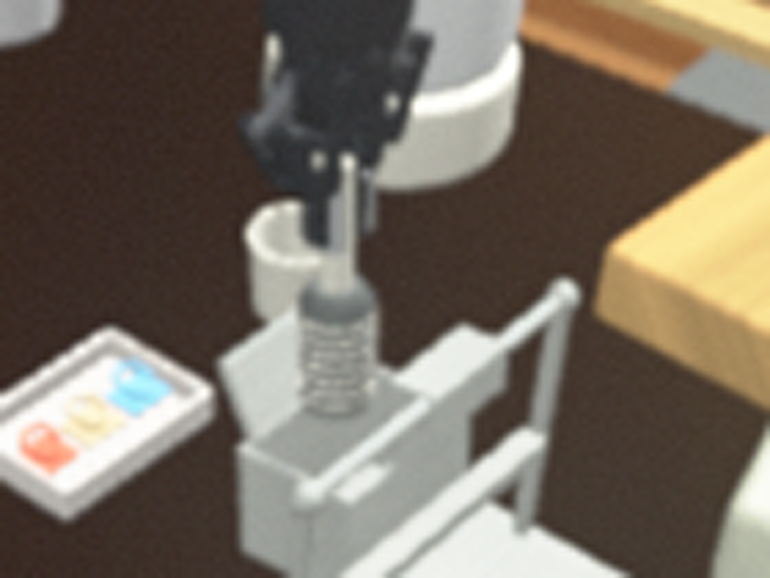

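View pics/d14.png

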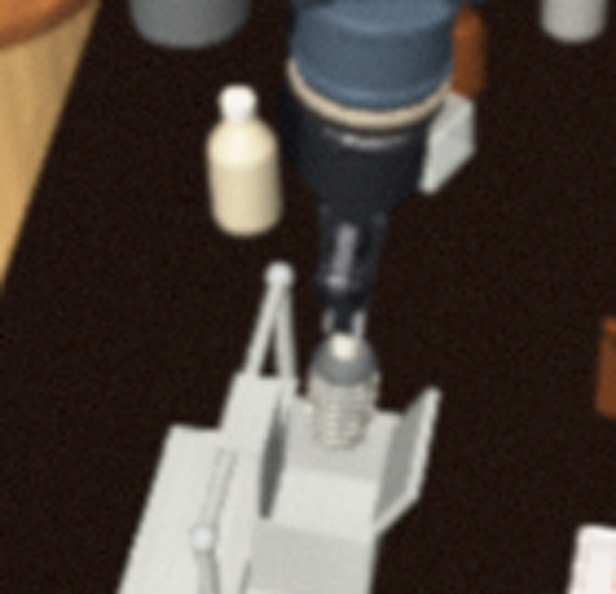

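The brush is above the tub, clear of the lip and plate, and its foot in the wrist view (~(277,190)) lies between the tub's side walls. I'll lower it gently until it touches the floor.

```bash
python3 - <<'E'
from g import *
move_straight(brush_tcp(BX,BY,.06)[0],vel=.1)
f0=ff(20)
for bz in [.03,.015,.010,.008,.007,.006,.005,.004,.003,.002,.001]:
    move_straight(brush_tcp(BX,BY,bz)[0],vel=.05 if bz>.012 else .015)
    f=ff(10)-f0; print(bz,np.round(f,2))
    if f[2]>.7 or np.linalg.norm(f[:3])>2.5: break
print(read_clock())
c=read_camera("wrist");cv2.imwrite("pics/w15.png",c["img"][:,:,::-1])
c=read_camera("scene");crop(c["img"],260,100,400,205,5.5,"pics/s15.png")
E
```

```text
0.03 [ 0.16  0.38  0.05 -0.    0.    0.01]
0.015 [ 0.31  0.18  0.27  0.01 -0.01  0.  ]
0.01 [ 0.15  0.27  0.01  0.01 -0.02 -0.02]
0.008 [-0.11  0.28 -0.41  0.01  0.01  0.  ]
0.007 [ 0.04  0.16 -0.19  0.   -0.01 -0.  ]
0.006 [-0.14  0.53 -0.43  0.01  0.    0.  ]
0.005 [ 0.24 -0.09  0.07 -0.01 -0.01  0.  ]
0.004 [-0.18  0.2   1.49  0.02 -0.04 -0.01]
38.5833
```

View pics/s15.png

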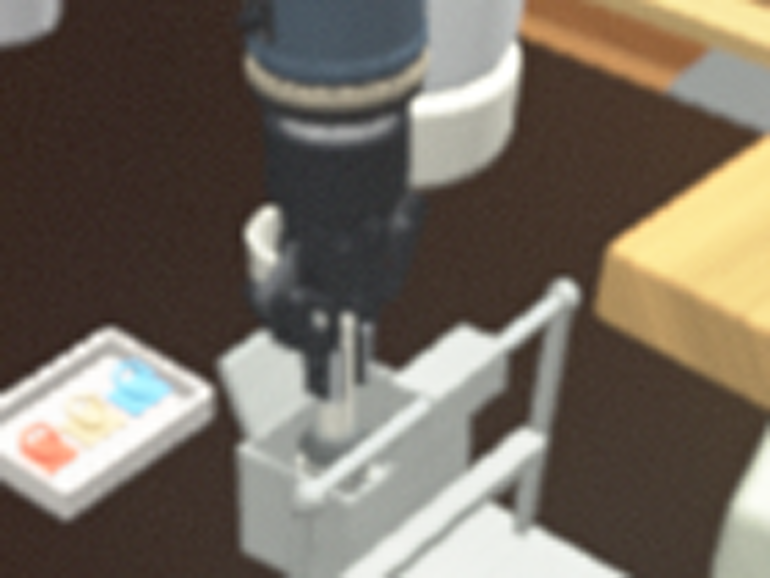

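View pics/w15.png

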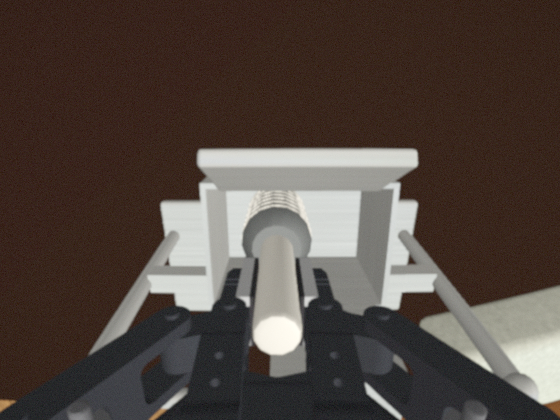

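It touched the tub floor at the predicted 4 mm. Now release and retreat.

```bash
python3 - <<'E'
from g import *
gripper_to(0,20)
for w in (.0185,.020,.023,.03,.04): gripper_to(w)
pause(.3); print(read_opening(),np.round(ff(10),2))
c=read_camera("wrist");cv2.imwrite("pics/w16.png",c["img"][:,:,::-1])
move_straight(brush_tcp(BX,BY,.10)[0],vel=.08)
move_straight(brush_tcp(BX,BY,.18)[0]+[-.02,0,0],vel=.15)
move_straight([.50,.05,.35],vel=.2); pause(.5)
c=read_camera("scene");crop(c["img"],240,100,400,220,5,"pics/s16.png");cv2.imwrite("pics/s17.png",c["img"][:,:,::-1])
c=read_camera("side");crop(c["img"],180,140,320,275,4.4,"pics/d16.png")
print(read_clock(),np.round(ff(10),2))
E
```

```text
0.040064530121005915 [-0.11  0.05  0.12 -0.    0.1   0.  ]
44.0 [-0.01  0.17 -0.11  0.01  0.09  0.01]
```

View pics/w16.png

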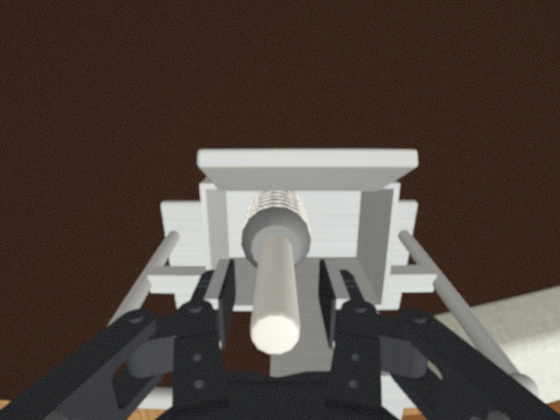

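View pics/s16.png

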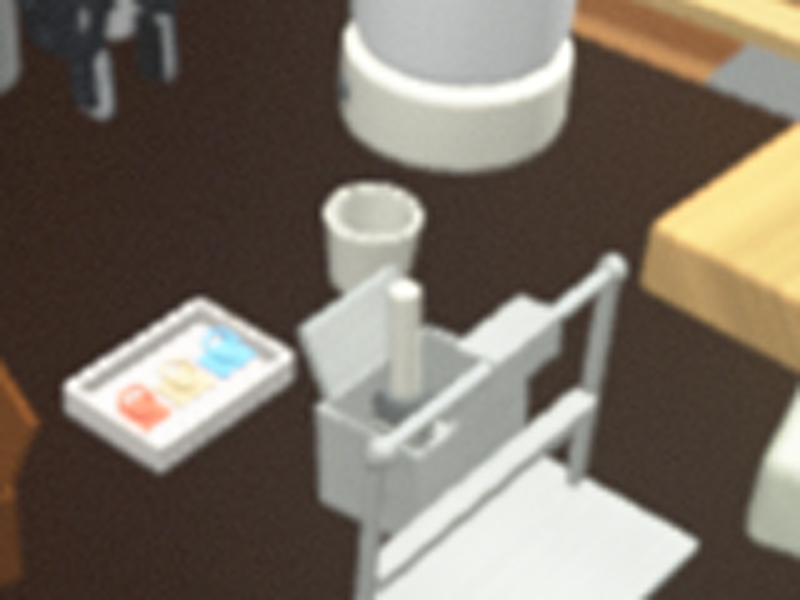

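View pics/d16.png

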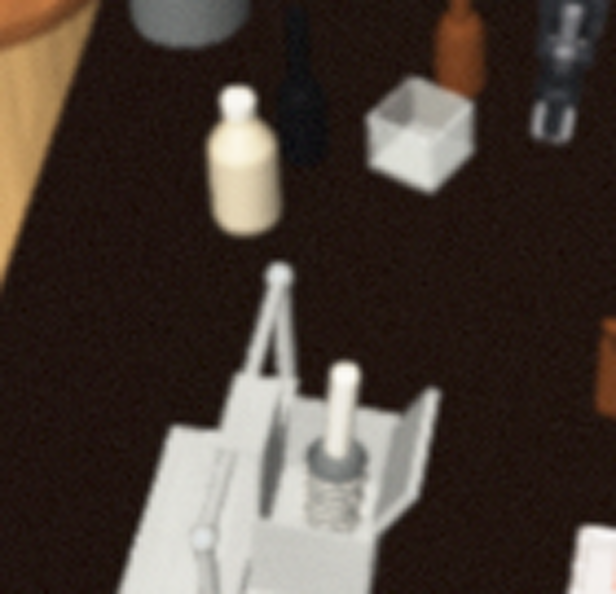

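View pics/s17.png

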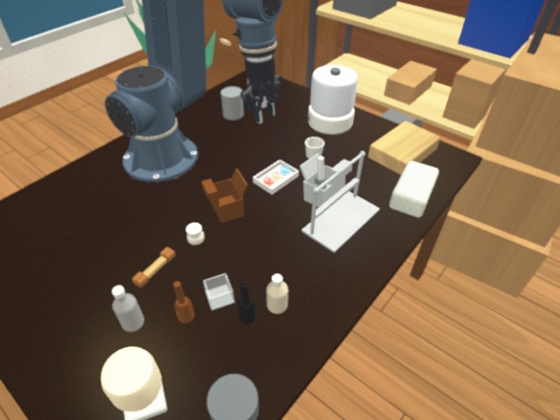

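The brush stands handle up in the hung holder (handle near (320,165) in the scene view), the acrylic box is empty, and all bystanders are where they began. The gripper is clear, so I hand it in.

```bash
python3 -c "
from plant import *
print(finish_job(),read_clock())"
```

```text
the job is handed in; nothing more can be done
the job is handed in; nothing more can be done
```

I hung the steel holder on the rack's top rail by its hook and moved the bottle brush from the acrylic box into it, handle up. I handed in at about 44 s of the 72 s limit; no verdict is reported.

**Holder:** I gripped it by the lip and lowered it under force sensing until the hook met the rail at the expected height. I then drew the flange against the rail and eased it back until it leaned on the lower bar at about 5.5°. Force readings averaged a few newtons, with a peak average of about 7 N during one adjustment. I released it in small steps, and the pictures before and after show no movement.

**Brush:** I tilted it to match the holder's lean and lowered it until it touched the tub floor, where expected. I then opened the gripper and backed it away.

**Last checks:** The final pictures show the holder on the rail against the bar, the brush standing in it and the box empty. The bystanders look unmoved by eye, and the wrist force reads about zero with the arm clear.

**Hitches:**
- The first rail contact check stopped early on sensor noise, so I averaged the readings after that.
- One lift was refused as out of reach, so I took another path.

I did not measure the holder's final angle or speed; I judged those from the pictures and the force readings.

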